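Open the filter compartment of the bench vacuum pump

ROBOT

A 7-joint arm with a two-finger parallel gripper is mounted at the origin on the work surface. World frame = base frame: x ahead of the robot, y to its left, z up, the work surface at z = 0. Lengths are in m, angles in rad, forces in N, time in s.
With the tool pointing down it reaches from about 0.4 to 0.9 m from the base axis. Payload 5.6 kg.
Tool frame: the origin (TCP) lies midway between the tips of the shut fingers; the grasp point (between the pads) lies 19 mm behind it; z points along the fingers, y is the line along which they close (so a half turn about z gives the same grasp; the last joint's range is limited). The gripper opens to 92 mm and grips with 3 to 60 N. Pads are 20 mm wide; open, the fingers measure 128 mm over their backs; the gripper's body (75 mm by 189 mm) begins 69 mm behind the grasp point.
Start: joints at [-1.248, 0.468, -0.012, 1.603, 0.006, 1.071, -0.056], TCP at [0.233, 0.607, 0.215] pointing down, gripper open.
Joint ranges: [-2.53, 2.53], [-0.31, 2.02], [-1.57, 1.55], [0.28, 2.44], [-1.29, 4.43], [0.15, 1.84], [-2.92, 2.92]. Speed limits (rad/s): [2.57, 2.57, 3.14, 3.14, 3.14, 3.14, 3.14].

INTERFACE

Orientations are given as a unit quaternion [x, y, z, w].
In Python, from cell import bot gives the robot as it stands. The module is installed in compiled form; this text tells all that it offers.
- The arm moves only by the tool apply_moves, never from a script. Its argument "rows" is a list of rows, each a list of 2 entries, a list of its own where there are three numbers: the shift along the tool's x, y, z in cm, then the turn, a rotation vector about the tool's x, y, z in rad. In form: [[[x, y, z], [ax, ay, az]], ...]. A call has 1 to 12 rows; each row is the pose to reach, as a shift and turn from the pose commanded when the call began, along the tool's axes at that moment; what a row does not reach only later rows make up. A row lasts 1/8 s, in which the tool goes at most 62.5 mm and 10.7 degrees, less where a joint would pass 70% of its speed; a pose out of reach is approached as far as the arm can. A call with a gripper value outside its range is refused whole. "grip" is the closure in counts, from 0 (fully open) to 255 (shut), set as the call begins (left out, the last holds). The fingers move at their own pace and stop on an object; "grip_force" is the grip in N (left out, the last holds). Time passes only in rows, so rows that repeat a pose let the fingers close. It gives the time, the measured TCP pose, the force, the opening and the grip force at its end, in the units of the state.
- bot.read_state(): the state, without advancing time (a new reading comes with each control period).
- bot.get_image(name): name is "side" or "top"; returns a dict with "color" (420x560x3 uint8, red, green, blue), "fx", "fy", "cx", "cy" (pixels), "position" and "rotation" of the camera in the world. Camera axes: x right, y up, looking along -z (the intrinsics and any distortion apply to the point x, -y, -z); pixel columns grow to the right and rows downward; lengths in m; the calibration is good to about 2 mm. A picture is of the moment at which its call begins. There is no depth.
- bot.hand_in(): hands the job in; it is judged then, once.
The state is a dict: "time": time; "joint_positions": joint angles; "qd": joint speeds; "joint_torque": joint torques, N m; "eef_pos": TCP position; "tcp_rot": TCP orientation; "force": force on the tool from outside, world axes, zero at the start; "ft_torque": the same for the moment, N m; "finger_gap": opening from 0.0 (shut) to 1.0 (fully open); "grasp_force": force on a finger pad.
Only numpy, scipy, OpenCV 4.12 (cv2) and the standard library are available. Lean on these libraries where they do the work, as an engineer would, in place of code of your own. Each camera call takes 0.05 s, during which the arm holds its last target. There are 200 camera calls.

TASK

The intake filter of the bench vacuum pump is due for a change: press the snap tab behind the filter lid in, then push the released lid forward, right out of its guides, so that it lies flat on the clear end of the pump's top and the filter is wholly uncovered. Do it with the fingertips, without lifting the lid, and leave everything else where it stands.

Things in the scene. Friction and masses are not known exactly. Their poses are not given: they have to be found in the camera images.
- pump: bench vacuum pump: a heavy white case that does not move, 293 (x) x 175 (y) mm, flat top at z = 105 mm. Origin: centre of its underside; z up, +x is the way the lid slides off. On its top, along the line y = -27 mm, from -x to +x: snap tab, filter lid between two guides, clear parking area. On the strip towards +y: gauge (10 mm high), knob (17 mm), switch (6 mm), accessory tray
- tab (a joint): snap tab: 0 at rest, grows as its pad is pressed down; 0.07 rad (pad 3.5 mm down) sets the lid free, 0.12 rad (pad 6 mm down) is its stop. The press takes about 6 to 10 N. It springs back when let go (it may stay partly down while the lid's rear edge is above its catch, and comes fully up once the lid is pushed on)
- tab_pad (a point): centre of the upper face of the snap tab's thumb pad, a grey ribbed pad 25 x 25 mm, pressed straight down. At rest it stands 8 mm above the pump's top; the pad's centre is 19.5 mm behind the shut lid's rear edge. Right and left of it, beside the lid's rear corners, are ejector housings 10 mm high, 62 mm clear between them
- lid: filter lid: loose grey plastic plate 90 (x) x 88 (y) x 10 mm, about 0.12 kg. Origin: centre of its underside; axes parallel to the pump's. Shut, its origin is at x = -21, y = -27, z = 105 mm in the pump's frame. When the tab is pressed, sprung pins shove it about 8 mm towards +x, so it does not catch again. It then slides on the flat top with light friction
- lid_push (a point): middle of the lid's upright rear face, 14 mm above its underside, on the stepped thumb rest (48 mm wide, top 18 mm above the underside). Push here along the pump's +x, the fingertips 9 to 15 mm above the pump's top so that they pass over the tab
- park (a point): centre of the parking area, on the flat pump top: 123 mm (along the pump's x) x 114 mm inside a rim 5 mm high at the sides, 8 mm at the end. The guides end where it begins: they are 14.5 mm high, with lips over the lid's side edges, 76 mm clear between the lips. The lid is clear of them when pushed 84 mm from shut; the end rim stops it at 117 mm
- stopper: bystander: conical black rubber stopper, 30 mm wide, 26 mm tall, in the pump's accessory tray; origin under its centre
- disc_filter: bystander: white disc-shaped inline filter, 36 mm wide, 25 mm tall with its spout, in the accessory tray; origin under its centre
- cup: bystander: white specimen cup with a red lid, 68 mm wide, 73 mm tall, beside the pump; origin under its centre
- reagent: bystander: amber reagent jar with a white cap, 72 mm wide, 140 mm tall, beside the pump; origin under its centre
- sharps: bystander: red sharps container with a white cap, 100 mm wide, 145 mm tall; origin under its centre
- carton: bystander: open carton of capped tubes, 90 x 90 mm, 88 mm tall; origin under its centre
- swab_jar: bystander: glass jar of wooden swabs, 84 mm wide, 119 mm tall; origin under its centre
Mind the look-alikes: they are no part of the job. Of the things that look like the lid, the larger one is meant.

How it is judged:
On the way, in this order (a step that is already met when the one before it is completed fails the run):
1. the snap tab is pressed in far enough to free the lid (value of joint tab above 0.065 rad), for 0.05 s.
2. the fingers push the released lid along its guides (x of lid in the frame of pump above 0.009 m and contact force between the fingers and lid above 0.1 N), for 0.05 s.
At the end, for the whole second after the job is handed in: The lid lies flat (within 0.06 rad) and at rest on the pump's top, at least 84 mm forward of where it was shut (clear of its guides, the filter wholly uncovered), inside the parking area's rim (within 20 mm of the line of travel), and the tab has sprung back up (x of lid in the frame of pump between 0.063 and 0.101 m and y of lid in the frame of pump between -0.047 and -0.007 m and z of lid in the frame of pump between 0.102 and 0.109 m and angle between lid's own z axis and vertical below 0.06 rad and linear speed of lid below 0.01 m/s and value of joint tab below 0.03 rad); the robot touches nothing.
It fails at once if the lid is lifted more than 12 mm off the pump's top or tipped by more than 0.25 rad (z of lid in the frame of pump above 0.117 m or angle between lid's own z axis and vertical above 0.25 rad).
It fails at once if a bystander is shifted by more than 30 mm or tipped over ((distance of stopper from where it was at the start of the episode above 0.03 m or angle between stopper's own z axis and vertical above 0.4 rad) or (distance of disc_filter from where it was at the start of the episode above 0.03 m or angle between disc_filter's own z axis and vertical above 0.4 rad) or (distance of cup from where it was at the start of the episode above 0.03 m or angle between cup's own z axis and vertical above 0.4 rad) or (distance of reagent from where it was at the start of the episode above 0.03 m or angle between reagent's own z axis and vertical above 0.4 rad) or (distance of sharps from where it was at the start of the episode above 0.03 m or angle between sharps's own z axis and vertical above 0.4 rad) or (distance of carton from where it was at the start of the episode above 0.03 m or angle between carton's own z axis and vertical above 0.4 rad) or (distance of swab_jar from where it was at the start of the episode above 0.03 m or angle between swab_jar's own z axis and vertical above 0.4 rad)).
It also fails if it takes over 38 s, if anything falls off the work surface, if the arm or the gripper's body presses on something with over 40 N, if the wrist force passes 120 N, or if a joint passes its speed limit or range.

## Working session

There is one attempt and no reset: what is moved stays moved. The work goes in short steps, Python scripts to look and compute and a tool call to move; the robot and the scene stay as the last step left them, time stands still between calls to the robot, and variables do not carry over. Pictures are saved under pics/ and viewed, at most 10 in all, crops included, and the job is handed in when it is done.

Besides the shell and the picture viewer there is one more tool, called after "Call:" as name(argument=value, ...) on one line, values as JSON. apply_moves: Moves the arm, as the interface text tells. Its arguments: {"type":"object","properties":{"rows":{"type":"array"},"grip":{"type":"number"},"grip_force":{"type":"number"}},"required":["rows"]}

```bash
mkdir -p pics; cat > h.py <<'E'
import numpy as np,cv2
from cell import bot
def grab(n,f):
    im=bot.get_image(n); cv2.imwrite('pics/'+f+'.png',im['color'][:,:,::-1]); np.save('pics/'+f+'.npy',im,allow_pickle=True); return im
def load(f): return np.load('pics/'+f+'.npy',allow_pickle=True).item()
def K(im): return np.array([[im['fx'],0,im['cx']],[0,im['fy'],im['cy']],[0,0,1.]])
def dist(im): return np.array(im.get('distortion',np.zeros(5)),float).ravel()
def plane(im,uv,z):
    p=cv2.undistortPoints(np.array(uv,float).reshape(-1,1,2),K(im),dist(im))[:,0]
    d=np.c_[p[:,0],-p[:,1],-np.ones(len(p))]@np.array(im['rotation']).T
    o=np.array(im['position']); return o+d*((z-o[2])/d[:,2])[:,None]
def proj(im,P):
    c=(np.atleast_2d(P)-np.array(im['position']))@np.array(im['rotation'])
    return cv2.projectPoints(c*[1,-1,-1],np.zeros(3),np.zeros(3),K(im),dist(im))[0][:,0]
E
python3 - <<'E'
from h import *
for n in('top','side'):
    im=grab(n,n+'0'); print({k:v for k,v in im.items() if k!='color'})
s=bot.read_state();print(s)
E
```

```text
{'fx': 497.1511060096851, 'fy': 497.1511060096851, 'cx': 266.74917818079734, 'cy': 204.28121849940234, 'position': array([0.33223509, 0.0149938 , 1.47816067]), 'rotation': array([ 0.06386724, -0.06156207, -0.69761451,  0.71096067])}
{'fx': 477.73148705010215, 'fy': 477.73148705010215, 'cx': 286.3677889414513, 'cy': 208.07300461808123, 'position': array([0.53366717, 0.89050923, 0.96540804]), 'rotation': array([-0.00310032,  0.38369212,  0.92306086, -0.02700734])}
{'time': 0.1, 'joint_positions': array([-1.24802861,  0.46825788, -0.01163151,  1.60354894,  0.00600233,
        1.07137479, -0.05631198]), 'qd': array([-0.00022122, -0.00296766, -0.00013547, -0.00144173,  0.00101555,
       -0.00168383,  0.00117165]), 'joint_torque': array([ 1.29640779e-03, -5.21650493e+01, -1.23761542e-02, -2.44366264e+01,
       -5.67967852e-02,  1.40980486e-02,  5.26101803e-05]), 'eef_pos': array([0.23234183, 0.60649196, 0.21374866]), 'tcp_rot': array([ 1.81890427e-01,  9.83318498e-01, -7.71822805e-04, -9.06042646e-05]), 'force': array([ 0.03437617, -0.42256667, -0.37066486]), 'ft_torque': array([ 0.03215899, -0.04491363, -0.03543476]), 'grasp_force': 0.0, 'finger_gap': 1.0019523014970957}
```

Rotation is a quaternion; I'll convert it in the helper.

```bash
sed -i "s/np.array(im\['rotation'\])/R.from_quat(im['rotation']).as_matrix()/; 2a from scipy.spatial.transform import Rotation as R" h.py; python3 -c "
from h import *
im=load('top0');print(plane(im,[[280,210]],0.1),proj(im,[[.5,0,.1],[.233,.607,.215]]))"
```

```text
[[ 0.56394767 -0.01566265  0.1       ]] [[274.0524778  232.51451996]
 [ 27.28892845 329.6783835 ]]
```

View pics/top0.png

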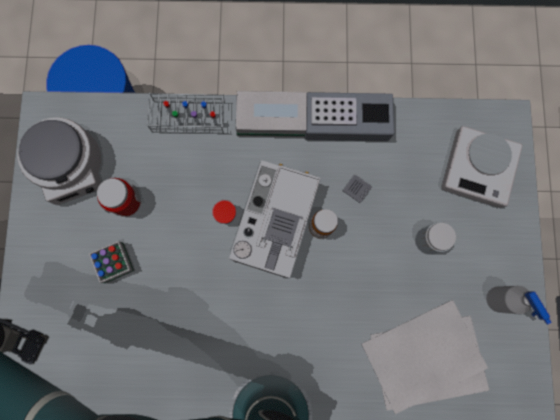

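View pics/side0.png

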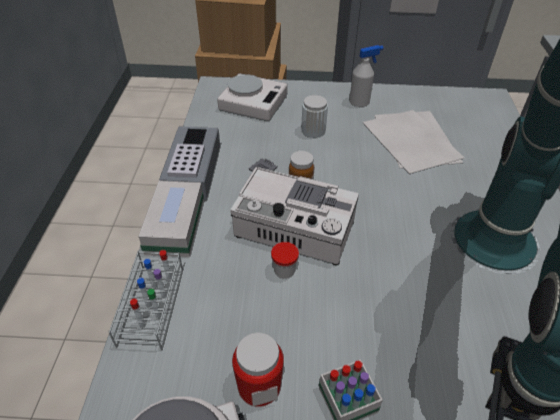

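The arm is at lower left, and the pump is at about (277,220) in the top view. Lid candidates there are the grey plate on the pump at (284,227) and a smaller loose plate on the table at (357,188). The larger one, on the pump between its guides, is the one meant. I'll confirm this with an enlarged crop.

```bash
python3 - <<'E'
from h import *
im=load('top0')
c=im['color'][150:290,210:390,::-1]
cv2.imwrite('pics/crop.png',cv2.resize(c,None,fx=4.2,fy=4.2,interpolation=cv2.INTER_CUBIC))
hsv=cv2.cvtColor(im['color'],cv2.COLOR_RGB2HSV)
m=((hsv[...,2]>165)&(hsv[...,1]<25)).astype(np.uint8)
m[:150]=0;m[290:]=0;m[:,:225]=0;m[:,325:]=0
m=cv2.morphologyEx(m,cv2.MORPH_OPEN,np.ones((3,3)))
cs=max(cv2.findContours(m,0,2)[0],key=cv2.contourArea)
r=cv2.minAreaRect(cs);b=cv2.boxPoints(r);print(r,b)
P=plane(im,b,.105);print(P,np.linalg.norm(P-np.roll(P,1,0),axis=1))
E
```

```text
Traceback (most recent call last):
ValueError: max() iterable argument is empty
```

View pics/crop.png

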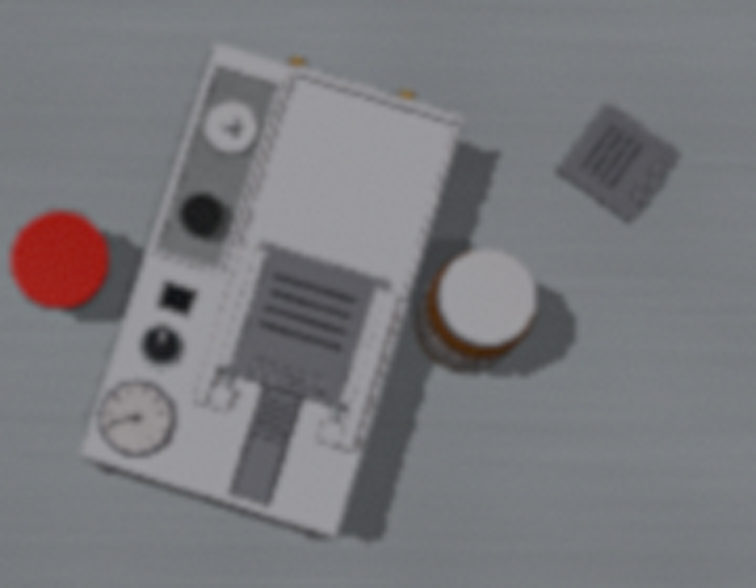

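The crop confirms it: the lid sits between its guides at crop (305,320), with the ribbed tab behind it at about (281,419) and parking ahead at (345,170). The loose plate at (618,160) is the smaller look-alike. The pump's top corners are near (217,45), (463,118), (340,537) and (83,457).

```bash
python3 - <<'E'
from h import *
im=load('top0')
g=im['color'].astype(int)
print([g[int(150+y/4.2),int(210+x/4.2)] for x,y in [(350,170),(300,480),(40,500),(310,345),(280,420),(480,200)]])
sub=g[155:285,228:322]
d=(g[...,2]-g[...,0])
lum=g.sum(2)/3
for thr in (140,150):
    m=((d<8)&(lum>thr)).astype(np.uint8); m[:155]=0;m[285:]=0;m[:,:228]=0;m[:,322:]=0
    cs=max(cv2.findContours(cv2.morphologyEx(m,cv2.MORPH_CLOSE,np.ones((3,3))),0,2)[0],key=cv2.contourArea)
    # drop reagent cap
    h=cv2.minAreaRect(cs);b=cv2.boxPoints(h);P=plane(im,b,.105);print(thr,b.round(1).tolist(),P.round(4).tolist(),np.linalg.norm(P-np.roll(P,1,0),axis=1))
c=np.array([[217,45],[463,118],[340,537],[83,457]])/4.2+[210,150]-.4
P=plane(im,c,.105);ctr=P.mean(0);v=(P[0]+P[1]-P[2]-P[3]);yaw=np.arctan2(v[1],v[0])
print(P,np.linalg.norm(P-np.roll(P,1,0),axis=1),ctr,yaw)
Rz=R.from_euler('z',yaw).as_matrix()
for n,q in dict(lid=(-21,-27,10),pad=(-85.5,-27,8),rear=(-66,-27,14),park=(85,-27,0)).items():
    w=ctr+Rz@np.array(q)/1000;print(n,w,((proj(im,w)-[210,150])*4.2).round(0))
si=load('side0')
print(proj(si,[ctr+Rz@np.array(q)/1000 for q in [(146,87,0),(146,-87,0),(-146,-87,0),(-146,87,0),(-85.5,-27,8)]]))
c=im['color'][...,::-1]
si=cv2.imread('pics/side0.png')
for p in proj(load('side0'),[ctr+Rz@np.array(q)/1000 for q in [(146,87,0),(146,-87,0),(-146,-87,0),(-146,87,0),(-85.5,-27,8),(-66,-27,10),(24,-27,10)]]): cv2.circle(si,tuple(int(v*4) for v in p),4,(0,0,255),-1,shift=2)
cv2.imwrite('pics/sidecrop.png',cv2.resize(si[150:290,210:390],None,fx=4,fy=4,interpolation=cv2.INTER_CUBIC))
E
```

```text
[array([152, 153, 157]), array([154, 154, 157]), array([119, 123, 127]), array([92, 92, 98]), array([81, 81, 87]), array([80, 83, 85])]
140 [[229.1999969482422, 257.3999938964844], [260.70001220703125, 158.89999389648438], [320.3999938964844, 178.0], [288.8999938964844, 276.5]] [[0.4281, 0.1223, 0.105], [0.7098, 0.0415, 0.105], [0.6571, -0.1286, 0.105], [0.3791, -0.0425, 0.105]] [0.17191312 0.29312789 0.17810028 0.29104061]
150 [[216.8000030517578, 244.89999389648438], [290.5, 159.0], [328.0, 191.1999969482422], [254.39999389648438, 277.0]] [[0.4621, 0.1577, 0.105], [0.7113, -0.0433, 0.105], [0.6195, -0.1501, 0.105], [0.3759, 0.0518, 0.105]] [0.13653619 0.32015095 0.14082413 0.31638489]
[[ 0.70573782  0.03992151  0.105     ]
 [ 0.65801172 -0.12705138  0.105     ]
 [ 0.37669277 -0.04708151  0.105     ]
 [ 0.42538508  0.12186912  0.105     ]] [0.29208401 0.1736598  0.29246457 0.17582735] [ 0.54145685 -0.00308557  0.105     ] -0.28066808761515444
lid [ 0.51379963 -0.02321212  0.115     ] [[305. 324.]]
pad [ 0.45182348 -0.00534577  0.113     ] [[276. 418.]]
rear [ 0.47056045 -0.01074723  0.119     ] [[285. 388.]]
park [ 0.61565191 -0.05257387  0.105     ] [[350. 176.]]
[[231.11054099 209.11033623]
 [256.38181846 167.58744194]
 [358.95075954 192.03008163]
 [342.71074403 238.38204827]
 [331.18485019 199.1865591 ]]
```

View pics/sidecrop.png

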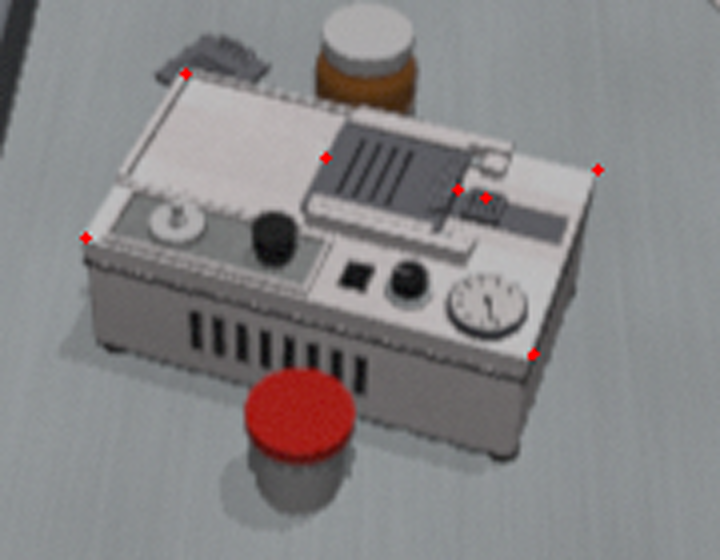

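Projected points match both views to within about 3 mm: the lid's front and rear edges, the corners, and the tab pad at side crop (485,203). Next I work out the move to a point above the pad, fingers shut and the finger line across the pump.

```bash
cat >> h.py <<'E'
C=np.array([.5415,-.0031,.105]);YAW=-.281
RP=R.from_euler('z',YAW)
Q=RP*R.from_matrix([[-1,0,0],[0,1,0],[0,0,-1]])   # tool y = pump y, z down
def go(mm):
    s=bot.read_state();T=R.from_quat(s['tcp_rot']);p=s['eef_pos']
    w=C+RP.apply(np.array(mm)/1000)
    print('target',w.round(4),'shift cm',(T.inv().apply(w-p)*100).round(2),'turn',(T.inv()*Q).as_rotvec().round(3))
def here():
    s=bot.read_state();print(s['time'],'tcp in pump-top mm',(RP.inv().apply(s['eef_pos']-C)*1000).round(1),'F pump',RP.inv().apply(s['force']).round(2),'gap',s['finger_gap'],'rot',(Q.inv()*R.from_quat(s['tcp_rot'])).as_rotvec().round(3))
E
python3 -c "
from h import *
go((-85.5,-26,60));here()"
```

```text
target [ 0.4521 -0.0044  0.165 ] shift cm [-42.38 -49.17   4.96] turn [-0.002  0.    -0.085]
0.1 tcp in pump-top mm [-466.1  499.9  108.7] F pump [ 0.15 -0.4  -0.37] gap 1.0019523014970957 rot [ 0.002 -0.     0.085]
```

Call:
apply_moves(rows=[[[-42.4,-49.2,0],[0,0,-0.085]],[[-42.4,-49.2,0],[0,0,-0.085]],[[-42.4,-49.2,0],[0,0,-0.085]],[[-42.4,-49.2,0],[0,0,-0.085]],[[-42.4,-49.2,0],[0,0,-0.085]],[[-42.4,-49.2,0],[0,0,-0.085]],[[-42.4,-49.2,0],[0,0,-0.085]],[[-42.4,-49.2,0],[0,0,-0.085]],[[-42.4,-49.2,0],[0,0,-0.085]],[[-42.4,-49.2,0],[0,0,-0.085]],[[-42.4,-49.2,0],[0,0,-0.085]],[[-42.4,-49.2,0],[0,0,-0.085]]], grip=255, grip_force=20)

```text
time: 1.6
eef_pos: [0.4525, -0.0059, 0.2144]
tcp_rot: [0.142, 0.99, -0.0, -0.0]
force: [-0.8, 0.5, 0.6]
finger_gap: 0.005
grasp_force: 0.0
```

```bash
python3 -c "
from h import *
here();go((-85.5,-26,30))"
```

```text
1.6 tcp in pump-top mm [-84.7 -27.4 109.4] F pump [-0.88  0.29  0.58] gap 0.0053804931380437735 rot [0.001 0.    0.004]
target [ 0.4521 -0.0044  0.135 ] shift cm [0.08 0.14 7.94] turn [-0.001 -0.    -0.004]
```

Call:
apply_moves(rows=[[[0.1,0.1,4],[0,0,0]],[[0.1,0.1,8.0],[0,0,0]],[[0.1,0.1,8.0],[0,0,0]],[[0.1,0.1,8.0],[0,0,0]]])

```text
time: 2.1
eef_pos: [0.4523, -0.0021, 0.1356]
tcp_rot: [0.139, 0.99, 0.0, 0.0]
force: [-0.3, 0.2, 0.9]
finger_gap: 0.009
grasp_force: 0.0
```

```bash
python3 - <<'E'
from h import *
here()
a=grab('side','side1');b=grab('top','top1')
p=bot.read_state()['eef_pos'];print(proj(a,p))
A=cv2.resize(a['color'][160:240,280:380,::-1],(560,448),interpolation=cv2.INTER_CUBIC)
cv2.imwrite('pics/c1.png',A)
E
```

```text
2.1 tcp in pump-top mm [-86.  -23.8  30.6] F pump [-0.34  0.11  0.86] gap 0.00940274217947539 rot [-0.001 -0.001 -0.001]
[[331.50943412 193.43549681]]
```

View pics/c1.png

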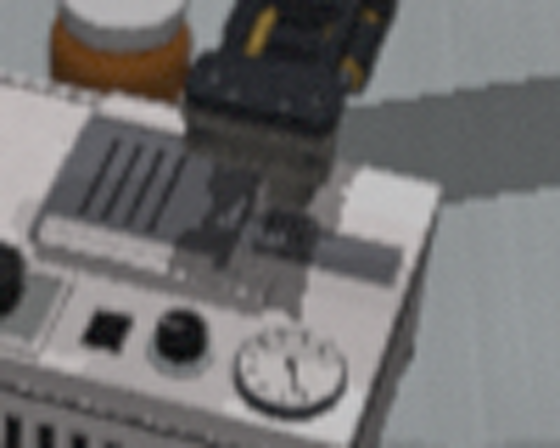

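The shut fingertips hang directly over the ribbed pad (pad at crop (285,235)) and clear of the lid. I'll press down gradually.

Call:
apply_moves(rows=[[[0,-0.1,1.0],[0,0,0]],[[0,-0.1,2.0],[0,0,0]],[[0,-0.1,2.2],[0,0,0]],[[0,-0.1,2.4],[0,0,0]],[[0,-0.1,2.5],[0,0,0]],[[0,-0.1,2.5],[0,0,0]]])

```text
time: 2.95
eef_pos: [0.4518, -0.0039, 0.1099]
tcp_rot: [0.14, 0.99, 0.0, 0.0]
force: [-1.0, 0.9, 7.8]
finger_gap: 0.003
grasp_force: 3.8
```

```bash
python3 -c "
from h import *
here()"
```

```text
2.95 tcp in pump-top mm [-86.  -25.7   4.9] F pump [-1.23  0.56  7.76] gap 0.0027436044291769546 rot [-0. -0.  0.]
```

Call:
apply_moves(rows=[[[0,0,0.1],[0,0,0]],[[0,0,0.2],[0,0,0]],[[0,0,0.2],[0,0,0]],[[0,0,0.2],[0,0,0]]])

```text
time: 3.45
eef_pos: [0.452, -0.0039, 0.1083]
tcp_rot: [0.14, 0.99, 0.0, 0.0]
force: [-1.2, 0.4, 11.1]
finger_gap: 0.005
grasp_force: 4.9
```

```bash
python3 - <<'E'
from h import *
here()
a=grab('side','side2')
cv2.imwrite('pics/c2.png',cv2.resize(a['color'][160:240,280:380,::-1],(560,448),interpolation=cv2.INTER_CUBIC))
E
```

```text
3.45 tcp in pump-top mm [-85.8 -25.6   3.3] F pump [-1.26  0.09 11.12] gap 0.005386986102563383 rot [-0.001 -0.     0.   ]
```

View pics/c2.png

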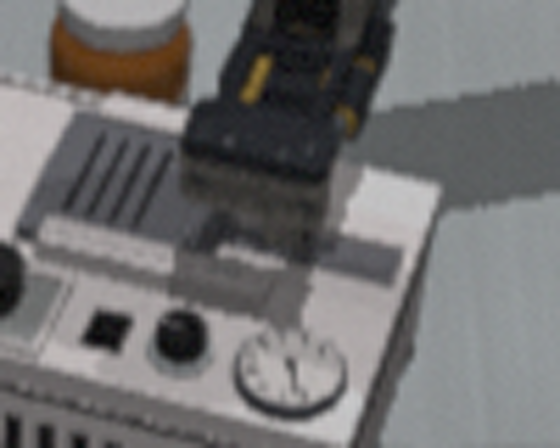

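The lid has jumped forward, opening a white gap behind it at crop (240,255), so it is released. Next I lift the tips to 12 mm above the pump's top and push slowly.

Call:
apply_moves(rows=[[[0,0,-0.9],[0,0,0]],[[0,0,-0.9],[0,0,0]],[[-0.6,0,-0.9],[0,0,0]],[[-1.2,0,-0.9],[0,0,0]],[[-1.6,0,-0.9],[0,0,0]],[[-2.0,0,-0.9],[0,0,0]],[[-2.4,0,-0.9],[0,0,0]],[[-2.8,0,-0.9],[0,0,0]],[[-3.2,0,-0.9],[0,0,0]],[[-3.6,0,-0.9],[0,0,0]],[[-4.0,0,-0.9],[0,0,0]],[[-4.0,0,-0.9],[0,0,0]]])

```text
time: 5.0
eef_pos: [0.4905, -0.0151, 0.1167]
tcp_rot: [0.14, 0.99, -0.0, 0.0]
force: [-0.7, -0.5, 0.2]
finger_gap: 0.003
grasp_force: 0.0
```

```bash
python3 - <<'E'
from h import *
here()
E
```

```text
5.0 tcp in pump-top mm [-45.7 -25.7  11.7] F pump [-0.51 -0.62  0.24] gap 0.0029748962360799814 rot [-0.    -0.001  0.   ]
```

Call:
apply_moves(rows=[[[-0.5,0,0],[0,0,0]],[[-1.1,0,0],[0,0,0]],[[-1.7,0,0],[0,0,0]],[[-2.3,0,0],[0,0,0]],[[-2.9,0,0],[0,0,0]],[[-3.5,0,0],[0,0,0]],[[-4.1,0,0],[0,0,0]],[[-4.7,0,0],[0,0,0]],[[-5.3,0,0],[0,0,0]],[[-5.7,0,0],[0,0,0]],[[-6.0,0,0],[0,0,0]],[[-6.0,0,0],[0,0,0]]])

```text
time: 6.5
eef_pos: [0.548, -0.0318, 0.1166]
tcp_rot: [0.14, 0.99, -0.0, 0.0]
force: [0.3, -0.3, -0.4]
finger_gap: 0.004
grasp_force: 0.0
```

```bash
python3 - <<'E'
from h import *
here()
a=grab('side','side3');I=a['color'][:,:,::-1].copy()
for p in proj(a,[C+RP.apply(np.array(q)/1000) for q in [(69+45,-27+44,10),(69+45,-27-44,10),(69-45,-27+44,10)]]): cv2.circle(I,tuple(int(v*8) for v in p),4,(0,0,255),-1,shift=3)
cv2.imwrite('pics/c3.png',cv2.resize(I[150:250,220:380],(800,500),interpolation=cv2.INTER_CUBIC))
E
```

```text
6.5 tcp in pump-top mm [ 14.2 -25.7  11.6] F pump [ 0.39 -0.18 -0.39] gap 0.004165212792148277 rot [ 0.    -0.001 -0.   ]
```

View pics/c3.png

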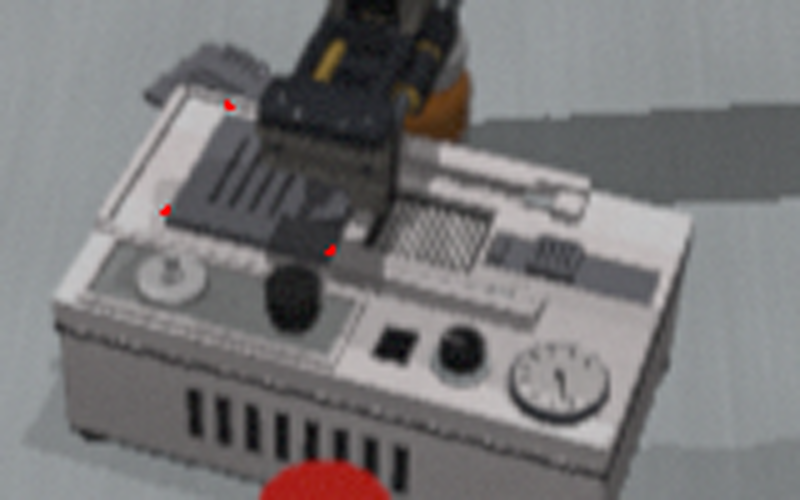

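The lid, seen at crop (165..350, 120..250), is close to the predicted markers for x = 69 mm. The filter is uncovered and the tab is up at (560,250). I'll push 13 mm more, back off and lift clear.

Call:
apply_moves(rows=[[[-0.3,0,0],[0,0,0]],[[-0.7,0,0],[0,0,0]],[[-1.0,0,0],[0,0,0]],[[-1.2,0,0],[0,0,0]],[[-1.3,0,0],[0,0,0]],[[-1.3,0,0],[0,0,0]],[[0,0,0],[0,0,0]],[[0.7,0,0],[0,0,0]],[[0.7,0,-3],[0,0,0]],[[4,0,-8],[0,0,0]],[[8,0,-12],[0,0,0]],[[12,0,-14],[0,0,0]]])

```text
time: 8.05
eef_pos: [0.4316, 0.0021, 0.2584]
tcp_rot: [0.14, 0.99, 0.001, 0.002]
force: [0.8, -0.2, 1.2]
finger_gap: 0.005
grasp_force: 0.0
```

Call:
apply_moves(rows=[[[6,0,-4],[0,0,0]],[[10,0,-4],[0,0,0]],[[10,0,-4],[0,0,0]],[[10,0,-4],[0,0,0]]])

```text
time: 8.55
eef_pos: [0.3366, 0.0293, 0.2967]
tcp_rot: [0.14, 0.99, 0.0, 0.001]
force: [0.0, 0.3, 0.7]
finger_gap: 0.005
grasp_force: 0.0
```

```bash
python3 - <<'E'
from h import *
here()
O=[]
for n in('side','top'):
    a=grab(n,n+'4');I=a['color'][:,:,::-1].copy()
    for p in proj(a,[C+RP.apply(np.array(q)/1000) for q in [(82+45,-27+44,10),(82+45,-27-44,10),(82-45,-27+44,10),(82-45,-27-44,10)]]): cv2.circle(I,tuple(int(v*8) for v in p),3,(0,0,255),-1,shift=3)
    O.append(cv2.resize(I[150:290,220:360],(400,400),interpolation=cv2.INTER_CUBIC))
cv2.imwrite('pics/c4.png',np.hstack(O))
E
```

```text
8.55 tcp in pump-top mm [-205.9  -25.7  191.7] F pump [-0.07  0.29  0.74] gap 0.005049304490303007 rot [-0.001 -0.001 -0.   ]
```

View pics/c4.png

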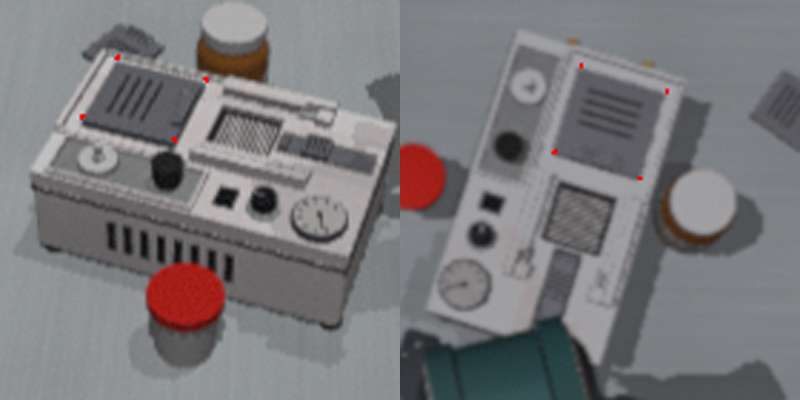

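Both views show the lid flat in the parking area, within a few mm of x ≈ 80 mm. The filter is bare, the tab is up and the bystanders have not moved.

```bash
python3 -c "
from cell import bot
print(bot.hand_in())"
```

```text
the job is handed in; nothing more can be done
None
```

The job is handed in, with no verdict returned: the tab was pressed and the lid pushed out of its guides. The last pictures show it flat in the parking area at about x = 80 mm (63–101 mm allowed), with the filter uncovered, the tab back up and the bystanders in view unmoved.

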